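# Tip the steel tumbling balls back into the bowl, keep the finished pieces in the tray

### The arm

A 6-joint arm with a two-finger parallel gripper is mounted at the origin on the work surface. World frame = base frame: x ahead of the robot, y to its left, z up, the work surface at z = 0. Lengths are in mm, angles in degrees, forces in N, time in s.
With the tool pointing down it reaches from about 325 to 850 mm from the base axis. Payload 4.4 kg.
Tool frame: the origin (TCP) lies at the very end of the fingers, on their centre line; the grasp point (between the pads) lies 19 mm behind it; z points along the fingers, y is the line along which they close (so a half turn about z gives the same grasp; the last joint's range is limited). The gripper opens to 94 mm and grips with 3 to 60 N. Pads are 16 mm wide; open, the fingers measure 119 mm over their backs; the gripper's body (75 mm by 177 mm) begins 78 mm behind the grasp point.
Start: joints at [-75.143, 11.837, 88.321, -0, 79.842, -8.623], TCP at [229.083, -527.397, 205.447] pointing down, gripper open.
Joint ranges: [-156.59, 156.59], [-49.26, 127.26], [12.9, 141.05], [-63.56, 243.56], [4.71, 150.69], [-161.64, 161.64]. Speed limits (degrees/s): [159.86, 159.86, 180, 180, 180, 180].

### API

Orientations are given as a 3x3 rotation matrix whose columns are the frame's x, y, z axes.
In Python, from plant import robot gives the robot as it stands.
- The arm moves only by the tool apply_moves, never from a script. Its arguments are lists of equal length, an entry for each row: "turn": the turn, a rotation vector about the world's x, y, z in units of pi/4 rad (1.0 is pi/4 rad), a list of three; "offset": the shift along the world's x, y, z in units of 500 mm (1.0 is 500 mm), a list of three; "gripper": the closure, from 0 (fully open) to 1 (shut). A call has 1 to 5 rows; each row is the pose to reach, as a shift and turn from the pose commanded when the call began; what a row does not reach only later rows make up. A row lasts 1/12 s, in which the tool goes at most 41.7 mm and 7.16 degrees, less where a joint would pass 70% of its speed; a pose out of reach is approached as far as the arm can. A call with a number of a shift or a turn outside -1 to 1 is refused whole. A call with a gripper value outside its range is refused whole. The fingers move at their own pace and stop on an object; the grip force is fixed at half the most. Time passes only in rows, so rows that repeat a pose let the fingers close. It gives the time, the measured TCP pose, the force, the opening and the grip force at its end, in the units of the state.
- robot.get_obs(): the state, without advancing time (a new reading comes with each control period).
- robot.read_camera(name): name is "side" or "top"; returns the picture (420x560x3 uint8, red, green, blue); there is no depth.
- robot.get_calibration(name): a dict with "vfov" (degrees; the focal length in pixels is half the picture's height over the tangent of half this angle, whatever the lens; pixels are square), "cx", "cy" (the principal point, pixels), "R" (3x3) and "t" (3): a world point X has camera coordinates R X + t. Camera axes: x right, y down, z forward; pixel columns grow to the right and rows downward; lengths in mm; the calibration is good to about 2 mm. A picture is of the moment at which its call begins. get_calibration takes no time and is no camera call.
- robot.sign_off(): hands the job in; it is judged then, once.
The state is a dict: "time_s": time; "qpos": joint angles; "qvel": joint speeds; "joint_efforts": joint torques, N m; "tcp_pos": TCP position; "tcp_rot": TCP orientation; "wrist_force": force on the tool from outside, world axes, zero at the start; "ft_torque": the same for the moment, N m; "gripper_width": finger opening in mm; "gripper_force": force on a finger pad.
Only numpy, scipy, OpenCV 4.12 (cv2) and the standard library are available. Lean on these libraries where they do the work, as an engineer would, in place of code of your own. Each camera call takes 0.05 s, during which the arm holds its last target. There are 200 camera calls.

### The job

Pick up the two-bay tray with the orange grip and tip its steel balls into the blue tumbler bowl, all four of them, while the finished brass pieces stay in their own bay. Then set the tray down upright on the black mat again, near its middle, and let go. Do not knock the jar, the pliers or the brush.

Things in the scene. Friction and masses are not known exactly. Their poses are not given: they have to be found in the camera images.
- tray: White plastic two-bay tray, 90 mm along its x, 170 mm along its y, about 0.3 kg empty. Origin: centre of its underside; z up. A 6 mm wall at y = 0, 47 mm high, divides it: the +y bay holds the four steel balls, the -y bay the four brass pieces. Side walls at x = +-43 mm are 34 mm high.
- tray_lip (a point): Middle of the pouring lip of the balls' bay: tray y = +85 mm, 25 mm above the underside. In each bay the flat floor, 3 mm thick, reaches to |y| = 45 mm, then a 30 degree ramp rises to the lip; there is no other end wall. Tipped well past 30 degrees, the bay on the low side empties over its lip; things in the other bay slide against the dividing wall.
- tray_grip (a point): Centre of the tray's orange grip: a bar 64 mm long (tray x), 14 mm thick (tray y) and 32 mm high, centred 84 mm above the tray's underside; nothing stands beside it down to the side walls, 34 mm above the underside.
- mat: Black rubber mat on the bench, fixed, 180 mm (x) by 240 mm (y), 3 mm thick; origin at the centre of its underside. The tray starts in its middle.
- bowl: Round blue tumbler bowl, open upward, on a grey deck fixed to the bench. Origin: centre of the deck's underside at bench height. Outer diameter 200 mm at the rim, which is 80 mm above the bench; wall 5 mm; inner floor 19 mm above the bench, about 150 mm across. A steel stud 20 mm in diameter stands in its centre up to 54 mm above the bench.
- bowl_rim (a point): Centre of the bowl's mouth, at rim height, 80 mm above the bench.
- ball0_center (a point): Centre of a steel tumbling ball, 16 mm in diameter, about 17 g, starting in the tray's +y bay. It rolls freely.
- ball1_center (a point): Centre of a steel tumbling ball, 16 mm in diameter, about 17 g, starting in the tray's +y bay. It rolls freely.
- ball2_center (a point): Centre of a steel tumbling ball, 16 mm in diameter, about 17 g, starting in the tray's +y bay. It rolls freely.
- ball3_center (a point): Centre of a steel tumbling ball, 16 mm in diameter, about 17 g, starting in the tray's +y bay. It rolls freely.
- piece0: Finished brass piece: a plain disc 16 mm in diameter and 7 mm thick, about 12 g, starting in the tray's -y bay. Origin: centre of its underside.
- piece1: Finished brass piece: a plain disc 16 mm in diameter and 7 mm thick, about 12 g, starting in the tray's -y bay. Origin: centre of its underside.
- piece2: Finished brass piece: a plain disc 16 mm in diameter and 7 mm thick, about 12 g, starting in the tray's -y bay. Origin: centre of its underside.
- piece3: Finished brass piece: a plain disc 16 mm in diameter and 7 mm thick, about 12 g, starting in the tray's -y bay. Origin: centre of its underside.
- jar: Bystander: amber glass jar with a dark lid, 52 mm in diameter, 62 mm high, loose. Origin: centre of its underside.
- pliers: Bystander: small pliers with orange handles lying flat, about 140 mm long (its x) by 55 mm, 12 mm high, loose. Origin: at its middle, at bench height.
- brush: Bystander: wooden-handled brush about 170 mm long lying along its x, loose.
Things that resemble listed ones, but are neither listed nor needed, are in the scene too. Of the things like the tray, leave any that is pink or purple; of the rest the smaller one is meant.

How it is judged:
By the outcome, as a careful person would: the job done as asked, in the order asked, and still so for the second after the job is handed in, with the robot touching nothing.
It also fails if it takes over 51 s, if anything falls off the work surface, if the arm or the gripper's body presses on something with over 40 N, if the wrist force passes 120 N, or if a joint passes its speed limit or range.

## Working session

There is one attempt and no reset: what is moved stays moved. The work goes in short steps, Python scripts to look and compute and a tool call to move; the robot and the scene stay as the last step left them, time stands still between calls to the robot, and variables do not carry over. Pictures are saved under pics/ and viewed, at most 10 in all, crops included, and the job is handed in when it is done.

Besides the shell and the picture viewer there is one more tool, called as name(argument=value, ...) on one line, values as JSON. apply_moves: Moves the arm, as the interface text tells. Shifts and turns lie within -1 to 1; 1 stands for 500 mm of shift or pi/4 rad of turn. Its arguments: {"type":"object","properties":{"turn":{"type":"array"},"offset":{"type":"array"},"gripper":{"type":"array"}},"required":["turn","offset","gripper"]}

```bash
mkdir -p pics; ls
python3 - <<'E'
from plant import robot
import cv2
for n in("top","side"):
    cv2.imwrite(f"pics/{n}0.png",robot.read_camera(n)[:,:,::-1]); print(n,robot.get_calibration(n))
print(robot.get_obs())
E
```

```text
pics
top {'vfov': 52.817965025293695, 'cx': 278.6233246021694, 'cy': 213.0990101924488, 'R': array([[ 0.01054778, -0.99955705,  0.02782902],
       [-0.99034735, -0.01428906, -0.13786933],
       [ 0.13820591, -0.02610618, -0.99005939]]), 't': array([ 142.20452783,  505.71419462, 1129.91546527])}
side {'vfov': 55.250872686721564, 'cx': 282.9856015695022, 'cy': 207.84411189708945, 'R': array([[-0.85786244, -0.51387737,  0.00143962],
       [-0.31768088,  0.52812754, -0.78750248],
       [ 0.4039194 , -0.67602614, -0.6163098 ]]), 't': array([494.15949316, 133.69203148, 992.56796249])}
{'time_s': 0.1, 'qpos': array([-7.51439445e+01,  1.18795865e+01,  8.83961403e+01,  6.50297324e-04,
        7.98414711e+01, -8.62305849e+00]), 'qvel': array([ 0.01832459, -0.1557156 , -0.17446531, -0.13228721,  0.03481552,
       -0.05595829]), 'joint_efforts': array([ 8.64890717e-04, -3.71863174e+01, -2.82291216e+01,  7.00562890e-02,
        3.11839627e-02, -6.68971779e-05]), 'tcp_pos': array([ 228.89261574, -526.68512575,  204.40866582]), 'tcp_rot': array([[ 9.17206253e-01,  3.98412382e-01, -5.13647188e-04],
       [ 3.98412586e-01, -9.17204171e-01,  1.97997731e-03],
       [ 3.17728132e-04, -2.02069107e-03, -9.99997908e-01]]), 'wrist_force': array([ 0.12928205, -0.51236712, -0.44707172]), 'ft_torque': array([ 0.01349824,  0.00532665, -0.01799716]), 'gripper_force': 0.0, 'gripper_width': 93.75560866747333}
```

View pics/top0.png

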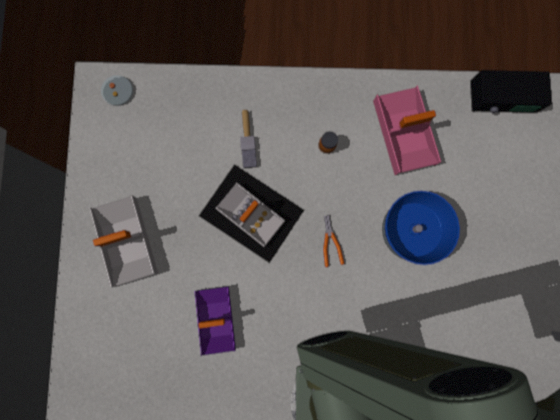

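View pics/side0.png

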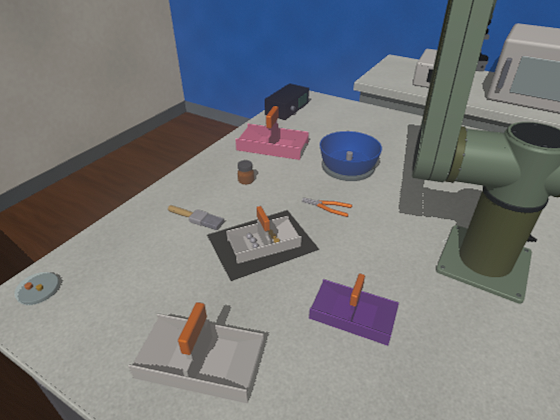

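The top picture shows the small white tray on the black mat at about (250,212), the bowl at (423,228), the pliers at (333,240), the jar at (328,142) and the brush at (248,138). The large white, pink and purple trays are decoys.

Run:
```python
import cv2, numpy as np
a=cv2.imread("pics/top0.png")[160:266,190:310]; b=cv2.imread("pics/side0.png")[195:285,200:325]
cv2.imwrite("pics/crop.png",np.vstack([cv2.resize(a,None,fx=5.6,fy=5.6,interpolation=cv2.INTER_CUBIC)]))
cv2.imwrite("pics/crop2.png",cv2.resize(b,None,fx=6,fy=6,interpolation=cv2.INTER_CUBIC))
```

```text
(no output)
```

View pics/crop.png

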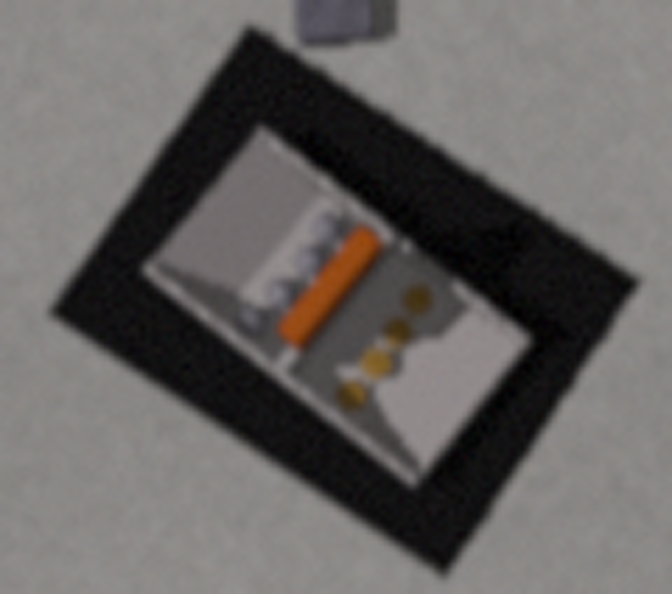

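View pics/crop2.png

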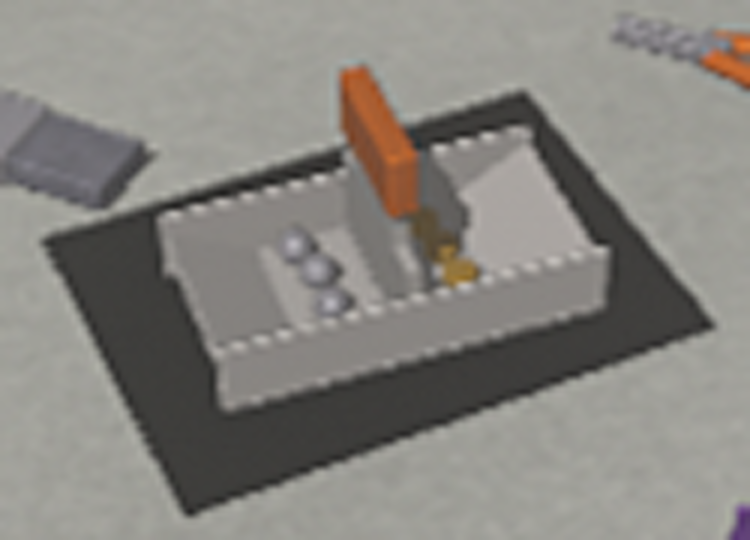

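The crops show mat corners at (250,28), (637,283), (445,575) and (52,312). Tray wall-top corners are at (262,125), (532,338), (415,487) and (143,268). The grip top runs from about (372,234) to (289,338), with the balls on its upper-left side and the brass on its lower-right.

```bash
cat > h.py <<'E'
from plant import robot
import numpy as np, cv2
def ray(n,uv,z):
    c=robot.get_calibration(n); f=210/np.tan(np.radians(c['vfov']/2))
    uv=np.atleast_2d(np.array(uv,float)); d=np.c_[(uv[:,0]-c['cx'])/f,(uv[:,1]-c['cy'])/f,np.ones(len(uv))]@c['R']
    C=-c['R'].T@c['t']; return C+d*((z-C[2])/d[:,2])[:,None]
def proj(n,X):
    c=robot.get_calibration(n); f=210/np.tan(np.radians(c['vfov']/2))
    p=np.atleast_2d(X)@c['R'].T+c['t']; return p[:,:2]/p[:,2:]*f+[c['cx'],c['cy']]
T=lambda p:(np.array(p)+.5)/5.6-.5+[190,160]
S=lambda p:(np.array(p)+.5)/6-.5+[200,195]
E
python3 - <<'E'
from h import *
np.set_printoptions(precision=1,suppress=True)
m=ray("top",T([(250,28),(637,283),(445,575),(52,312)]),3);print("mat",m,m.mean(0),[np.linalg.norm(m[i]-m[i-1]) for i in range(4)])
def ang(p,q): d=p-q; return np.degrees(np.arctan2(d[1],d[0]))
print("mat long dir",ang(m[0],m[1]),ang(m[3],m[2]),"short",ang(m[0],m[3]),ang(m[1],m[2]))
t=ray("top",T([(262,125),(532,338),(415,487),(143,268)]),37);print("tray",t,t.mean(0),[np.linalg.norm(t[i]-t[i-1]) for i in range(4)])
print("tray y dir",ang(t[0],t[1]),ang(t[3],t[2]),"x",ang(t[0],t[3]),ang(t[1],t[2]))
g=ray("top",T([(372,234),(289,338)]),103);print("grip top T",g,g.mean(0),ang(g[0],g[1]),np.linalg.norm(g[0]-g[1]))
g=ray("side",S([(342,70),(366,66),(415,150),(388,160)]),103);print("grip top S",g,g.mean(0))
mm=ray("side",S([(43,240),(525,92),(713,325),(190,515)]),3);print("mat S",mm,mm.mean(0))
for n in("top","side"):
    im=cv2.imread(f"pics/{n}0.png"); h=cv2.cvtColor(im,cv2.COLOR_BGR2HSV)
    k=cv2.inRange(h,(105,150,40),(125,255,255)); 
    if n=="side":k[:130]=0
    no,l,s,c=cv2.connectedComponentsWithStats(k);i=1+s[1:,4].argmax()
    print(n,s[i])
    cn=max(cv2.findContours((l==i).astype(np.uint8),0,2)[0],key=len)[:,0]
    w=ray(n,cn,80)[:,:2]; 
    if n=="top":
        (cx,cy),r=cv2.minEnclosingCircle(w.astype(np.float32));print("bowl",cx,cy,r)
    else: print("bowl side x/y extents",w.min(0),w.max(0))
for nm,a,z in(("jar lid",(329,139),62),("jar side",None,0),("pl",(327,215),6),("pl",(325,265),6),("pl",(343,263),6),("br",(246,110),10),("br",(250,166),10)):
    if a: print(nm,ray("top",a,z))
E
```

```text
mat [[646.3 276.1   3. ]
 [517.6  77.9   3. ]
 [369.9 172.8   3. ]
 [498.6 371.4   3. ]] [508.1 224.6   3. ] [np.float64(175.72490058411194), np.float64(236.39345024796484), np.float64(175.5565699196013), np.float64(236.62449943952032)]
mat long dir 57.01708322900831 57.05803313529432 short -32.825613050278754 -32.75007479110003
tray [[588.6 266.2  37. ]
 [484.7 132.1  37. ]
 [411.3 188.1  37. ]
 [516.4 322.4  37. ]] [500.3 227.2  37. ] [np.float64(91.48083156816696), np.float64(169.69288423680112), np.float64(92.30230859342518), np.float64(170.6172839964073)]
tray y dir 52.22889032637089 51.95376322002572 x -37.922080869838695 -37.34814190401026
grip top T [[523.9 209.2 103. ]
 [475.  246.4 103. ]] [499.5 227.8 103. ] -37.21868737517635 61.48553633189894
grip top S [[527.1 210.  103. ]
 [520.1 202.6 103. ]
 [473.2 238.2 103. ]
 [479.  249.  103. ]] [499.9 224.9 103. ]
mat S [[647.3 275.2   3. ]
 [517.9  74.1   3. ]
 [368.4 170.6   3. ]
 [495.1 371.    3. ]] [507.2 222.7   3. ]
top [ 385  192   75   72 4145]
bowl 466.58648681640625 -230.35597229003906 99.71275329589844
side [ 326  132   55   30 1122]
bowl side x/y extents [ 366.3 -329.9] [ 554.1 -136. ]
jar lid [[708.2  12.5  62. ]]
pl [[504.2  11.2   6. ]]
pl [[364.1  17.5   6. ]]
pl [[370.2 -32.8   6. ]]
br [[807.3 245.6  10. ]]
br [[641.2 230.7  10. ]]
```

apply_moves(turn=[[0,0,0.1],[0,0,0.2],[0,0,0.31],[0,0,0.42],[0,0,0.53]], offset=[[0.02,0.05,0],[0.04,0.11,0],[0.06,0.17,0],[0.085,0.235,0],[0.11,0.3,0]], gripper=[0,0,0,0,0])

```text
time_s: 0.52
tcp_pos: [284.0, -375.7, 204.8]
tcp_rot: [[0.675, 0.737, -0.0], [0.737, -0.675, 0.001], [0.001, -0.001, -1.0]]
wrist_force: [0.5, -0.4, 0.7]
gripper_width: 93.8
gripper_force: 0.0
```

apply_moves(turn=[[0,0,0.1],[0,0,0.2],[0,0,0.31],[0,0,0.42],[0,0,0.53]], offset=[[0.022,0.06,0],[0.044,0.12,0],[0.066,0.18,0],[0.088,0.24,0],[0.11,0.3,0]], gripper=[0,0,0,0,0])

```text
time_s: 0.93
tcp_pos: [339.0, -225.6, 205.1]
tcp_rot: [[0.319, 0.948, -0.0], [0.948, -0.319, 0.001], [0.0, -0.0, -1.0]]
wrist_force: [-0.5, 0.2, 0.0]
gripper_width: 93.9
gripper_force: 0.0
```

apply_moves(turn=[[0,0,0.1],[0,0,0.2],[0,0,0.31],[0,0,0.42],[0,0,0.53]], offset=[[0.022,0.06,0],[0.044,0.12,0],[0.066,0.18,0],[0.088,0.24,0],[0.11,0.3,0]], gripper=[0,0,0,0,0])

```text
time_s: 1.35
tcp_pos: [394.0, -75.7, 205.2]
tcp_rot: [[-0.092, 0.996, -0.0], [0.996, 0.092, 0.0], [0.0, -0.0, -1.0]]
wrist_force: [0.3, -0.1, 0.4]
gripper_width: 94.2
gripper_force: 0.0
```

apply_moves(turn=[[0,0,0.1],[0,0,0.2],[0,0,0.31],[0,0,0.42],[0,0,0.52]], offset=[[0.022,0.06,0],[0.044,0.12,0],[0.066,0.18,0],[0.088,0.24,0],[0.106,0.302,0]], gripper=[0,0,0,0,0])

```text
time_s: 1.77
tcp_pos: [447.2, 75.2, 205.1]
tcp_rot: [[-0.48, 0.877, -0.0], [0.877, 0.48, -0.0], [0.0, -0.0, -1.0]]
wrist_force: [0.9, 0.2, -0.2]
gripper_width: 93.9
gripper_force: 0.0
```

apply_moves(turn=[[0,0,0.12],[0,0,0.24],[0,0,0.36],[0,0,0.45],[0,0,0.52]], offset=[[0.026,0.075,0],[0.052,0.145,0],[0.075,0.21,0],[0.095,0.265,0],[0.106,0.302,0]], gripper=[0,0,0,0,0])

```text
time_s: 2.18
tcp_pos: [500.3, 227.3, 204.8]
tcp_rot: [[-0.789, 0.614, -0.001], [0.614, 0.789, 0.0], [0.001, -0.0, -1.0]]
wrist_force: [-0.3, -0.8, 0.5]
gripper_width: 94.4
gripper_force: 0.0
```

apply_moves(turn=[[0,0,0],[0,0,0],[0,0,0],[0,0,0]], offset=[[0,0,-0.05],[0,0,-0.1],[0,0,-0.14],[0,0,-0.15]], gripper=[0,0,0,0])

```text
time_s: 2.52
tcp_pos: [496.6, 223.9, 125.9]
tcp_rot: [[-0.786, 0.618, -0.008], [0.618, 0.786, -0.002], [0.005, -0.007, -1.0]]
wrist_force: [-0.7, 0.0, -0.3]
gripper_width: 94.0
gripper_force: 0.0
```

Run:
```python
from h import *
for n in("top","side"): cv2.imwrite(f"pics/{n}1.png",robot.read_camera(n)[:,:,::-1])
a=cv2.imread("pics/top1.png")[150:280,180:320];b=cv2.imread("pics/side1.png")[160:290,195:335]
cv2.imwrite("pics/c1.png",cv2.resize(np.hstack([a,b]),None,fx=2.85,fy=2.85,interpolation=cv2.INTER_CUBIC))
o=robot.get_obs();print(o['qpos'],o['tcp_pos'],o['time_s'])
```

```text
[ 1.51389796e+01  1.29304857e+01  9.65898977e+01  1.01764816e-03
  7.07213951e+01 -3.66903905e+01] [498.5660993  224.19245096 128.70145484] 2.6167
```

View pics/c1.png

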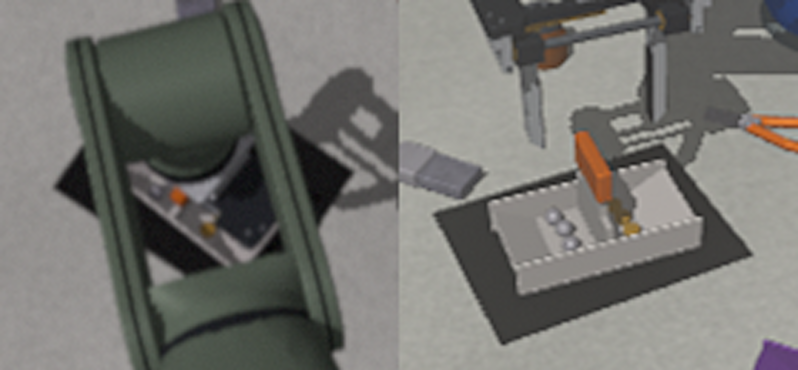

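The gripper straddles the orange grip, with the fingers on both sides, jaws aligned with its thickness. I'll descend and close.

apply_moves(turn=[[0,0,0],[0,0,0],[0,0,0],[0,0,0],[0,0,0]], offset=[[0,0,-0.035],[0,0,-0.07],[0,0,-0.1],[0,0,-0.125],[0,0,-0.125]], gripper=[0,0,0,0,0.3])

```text
time_s: 3.03
tcp_pos: [499.0, 224.1, 66.6]
tcp_rot: [[-0.786, 0.618, -0.003], [0.618, 0.786, -0.001], [0.002, -0.002, -1.0]]
wrist_force: [-0.7, 0.3, -0.0]
gripper_width: 90.4
gripper_force: 0.0
```

apply_moves(turn=[[0,0,0],[0,0,0],[0,0,0],[0,0,0],[0,0,0]], offset=[[0,0,0],[0,0,0],[0,0,0],[0,0,0],[0,0,0]], gripper=[0.6,0.7,0.8,0.9,1])

```text
time_s: 3.45
tcp_pos: [500.7, 224.8, 68.9]
tcp_rot: [[-0.786, 0.618, 0.002], [0.618, 0.786, 0.0], [-0.001, 0.001, -1.0]]
wrist_force: [1.0, 0.1, 0.0]
gripper_width: 57.2
gripper_force: 0.0
```

apply_moves(turn=[[0,0,0],[0,0,0],[0,0,0],[0,0,0],[0,0,0]], offset=[[0,0,0],[0,0,0],[0,0,0],[0,0,0],[0,0,0]], gripper=[1,1,1,1,1])

```text
time_s: 3.87
tcp_pos: [500.0, 224.6, 67.9]
tcp_rot: [[-0.786, 0.618, -0.0], [0.618, 0.786, -0.0], [0.0, -0.0, -1.0]]
wrist_force: [0.9, -0.6, -0.6]
gripper_width: 24.0
gripper_force: 0.0
```

apply_moves(turn=[[0,0,0],[0,0,0],[0,0,0],[0,0,0],[0,0,0]], offset=[[0,0,0],[0,0,0],[0,0,0],[0,0,0],[0,0,0]], gripper=[1,1,1,1,1])

```text
time_s: 4.28
tcp_pos: [500.5, 224.8, 68.0]
tcp_rot: [[-0.786, 0.618, 0.001], [0.618, 0.786, 0.0], [-0.0, 0.001, -1.0]]
wrist_force: [1.9, 1.7, -2.0]
gripper_width: 13.4
gripper_force: 30.0
```

apply_moves(turn=[[0,0,0],[0,0,0],[0,0,0],[0,0,0],[0,0,0]], offset=[[0,0,0.005],[0,0,0.015],[0,0,0.03],[0,0,0.05],[0,0,0.08]], gripper=[1,1,1,1,1])

```text
time_s: 4.7
tcp_pos: [498.7, 224.1, 107.6]
tcp_rot: [[-0.786, 0.618, -0.003], [0.618, 0.786, -0.001], [0.002, -0.003, -1.0]]
wrist_force: [-0.9, 0.9, -5.5]
gripper_width: 14.1
gripper_force: 30.0
```

apply_moves(turn=[[0,0,-0.05],[0,0,-0.12],[0,0,-0.2],[0,0,-0.3],[0,0,-0.4]], offset=[[0,-0.005,0.03],[-0.001,-0.015,0.06],[-0.002,-0.03,0.09],[-0.003,-0.05,0.11],[-0.004,-0.07,0.125]], gripper=[1,1,1,1,1])

```text
time_s: 5.12
tcp_pos: [498.7, 189.5, 172.9]
tcp_rot: [[-0.554, 0.833, 0.003], [0.833, 0.554, 0.0], [-0.001, 0.003, -1.0]]
wrist_force: [-1.5, 0.4, -4.1]
gripper_width: 14.2
gripper_force: 30.0
```

apply_moves(turn=[[0,0,-0.12],[0,0,-0.24],[0,0,-0.36],[0,0,-0.48],[0,0,-0.6]], offset=[[-0.001,-0.024,0.003],[-0.002,-0.048,0.005],[-0.003,-0.072,0.005],[-0.004,-0.096,0.005],[-0.004,-0.12,0.005]], gripper=[1,1,1,1,1])

```text
time_s: 5.53
tcp_pos: [495.8, 129.0, 173.9]
tcp_rot: [[-0.114, 0.993, 0.001], [0.993, 0.114, -0.0], [-0.0, 0.001, -1.0]]
wrist_force: [-0.3, -1.3, -4.4]
gripper_width: 13.4
gripper_force: 30.0
```

apply_moves(turn=[[0,0,-0.12],[0,0,-0.24],[0,0,-0.36],[0,0,-0.48],[0,0,-0.6]], offset=[[-0.001,-0.024,0],[-0.002,-0.048,0],[-0.003,-0.072,0],[-0.004,-0.096,0],[-0.004,-0.12,0]], gripper=[1,1,1,1,1])

```text
time_s: 5.95
tcp_pos: [493.8, 69.0, 173.8]
tcp_rot: [[0.349, 0.937, 0.0], [0.937, -0.349, -0.0], [-0.0, 0.0, -1.0]]
wrist_force: [-0.5, -0.2, -4.0]
gripper_width: 13.6
gripper_force: 30.0
```

apply_moves(turn=[[0,0,-0.12],[0,0,-0.24],[0,0,-0.36],[0,0,-0.48],[0,0,-0.6]], offset=[[-0.001,-0.024,0],[-0.002,-0.048,0],[-0.003,-0.072,0],[-0.004,-0.096,0],[-0.004,-0.12,0]], gripper=[1,1,1,1,1])

```text
time_s: 6.37
tcp_pos: [491.8, 9.0, 173.8]
tcp_rot: [[0.737, 0.676, 0.0], [0.676, -0.737, -0.0], [0.0, 0.0, -1.0]]
wrist_force: [-0.2, -0.0, -4.4]
gripper_width: 13.9
gripper_force: 30.0
```

apply_moves(turn=[[0,0,-0.12],[0,0,-0.24],[0,0,-0.36],[0,0,-0.48],[0,0,-0.6]], offset=[[0,-0.024,0],[0,-0.048,0],[0,-0.072,0],[0,-0.096,0],[0,-0.12,0]], gripper=[1,1,1,1,1])

```text
time_s: 6.78
tcp_pos: [491.9, -51.0, 173.9]
tcp_rot: [[0.963, 0.268, 0.001], [0.268, -0.963, -0.0], [0.0, 0.0, -1.0]]
wrist_force: [-0.5, -0.2, -3.1]
gripper_width: 13.6
gripper_force: 30.0
```

apply_moves(turn=[[0,0,-0.12],[0,0,-0.24],[0,0,-0.36],[0,0,-0.48],[0,0,-0.57]], offset=[[0,-0.024,0],[0,-0.048,0],[0,-0.072,0],[0,-0.09,0],[0,-0.104,0]], gripper=[1,1,1,1,1])

```text
time_s: 7.2
tcp_pos: [492.0, -103.3, 173.9]
tcp_rot: [[0.984, -0.175, 0.001], [-0.175, -0.984, -0.001], [0.001, 0.0, -1.0]]
wrist_force: [0.1, -0.8, -4.2]
gripper_width: 13.8
gripper_force: 30.0
```

apply_moves(turn=[[0,0,0],[0,0,0]], offset=[[0,0,0],[0,0,0]], gripper=[1,1])

```text
time_s: 7.37
tcp_pos: [492.0, -102.5, 173.6]
tcp_rot: [[0.986, -0.17, 0.0], [-0.17, -0.986, 0.0], [0.0, -0.0, -1.0]]
wrist_force: [-0.2, 0.4, -4.4]
gripper_width: 14.1
gripper_force: 30.0
```

Run:
```python
from h import *
for n in("top","side"): cv2.imwrite(f"pics/{n}2.png",robot.read_camera(n)[:,:,::-1])
a=cv2.imread("pics/top2.png")[120:300,300:480];b=cv2.imread("pics/side2.png")[60:240,230:410]
cv2.imwrite("pics/c2.png",cv2.resize(np.hstack([a,b]),None,fx=2.2,fy=2.2,interpolation=cv2.INTER_CUBIC))
o=robot.get_obs();print(o['qpos'],o['tcp_pos'],o['time_s'])
# kinematics fit check & pour path
u=np.r_[np.cos(np.radians(-99.5)),np.sin(np.radians(-99.5))]
P0=np.r_[467,-230.7]
for th in (0,15,30,40,50,60):
    c,s=np.cos(np.radians(th)),np.sin(np.radians(th)); h=85*c-40*s; v=-40*c-85*s
    zl=125-20*min(th/30,1); t=P0-(45+h)*u
    print(th,np.r_[t,zl-v].round(1))
print("axis (pour, +turn)",np.cross([0,0,1],[*u,0]))
```

```text
[-2.15998716e+01  4.68199562e+00  1.00425930e+02  2.03904237e-02
  7.48910685e+01  7.81227284e+01] [ 491.97016496 -101.94680362  173.28436686] 7.4667
0 [ 488.5 -102.5  165. ]
15 [ 486.3 -115.6  175.6]
30 [ 483.3 -133.4  182.1]
40 [ 480.9 -147.5  190.3]
50 [ 478.4 -162.7  195.8]
60 [ 475.7 -178.6  198.6]
axis (pour, +turn) [ 0.9862856  -0.16504761  0.        ]
```

View pics/c2.png

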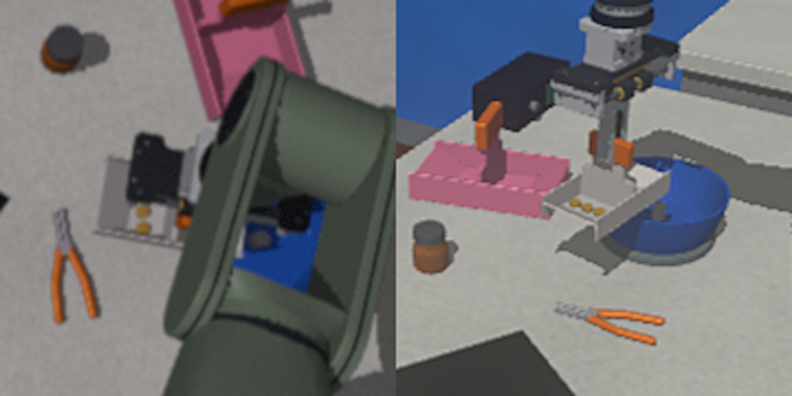

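The tray is level with the brass in its rear bay. Its lip is over the bowl, and it's clear of the rim, pliers and jar. I'll tilt about the lip.

apply_moves(turn=[[0.05,-0.008,0],[0.11,-0.018,0],[0.18,-0.03,0],[0.25,-0.042,0],[0.33,-0.055,0]], offset=[[-0.001,-0.004,0],[-0.002,-0.009,0],[-0.003,-0.014,0.001],[-0.005,-0.02,0.002],[-0.006,-0.026,0.004]], gripper=[1,1,1,1,1])

```text
time_s: 7.88
tcp_pos: [489.2, -114.8, 175.5]
tcp_rot: [[0.986, -0.162, 0.043], [-0.167, -0.952, 0.258], [-0.0, -0.262, -0.965]]
wrist_force: [-0.4, 0.3, -4.1]
gripper_width: 13.9
gripper_force: 30.0
```

apply_moves(turn=[[0.066,-0.011,0],[0.132,-0.022,0],[0.198,-0.033,0],[0.264,-0.044,0],[0.33,-0.055,0]], offset=[[-0.001,-0.007,0.003],[-0.002,-0.014,0.006],[-0.004,-0.021,0.009],[-0.005,-0.028,0.011],[-0.006,-0.036,0.013]], gripper=[1,1,1,1,1])

```text
time_s: 8.3
tcp_pos: [486.3, -133.8, 181.8]
tcp_rot: [[0.986, -0.146, 0.083], [-0.168, -0.853, 0.495], [-0.001, -0.502, -0.865]]
wrist_force: [-0.2, -0.3, -5.4]
gripper_width: 13.7
gripper_force: 30.0
```

apply_moves(turn=[[0.033,-0.005,0],[0.066,-0.011,0],[0.099,-0.016,0],[0.132,-0.022,0],[0.165,-0.028,0]], offset=[[-0.001,-0.004,0.002],[-0.002,-0.008,0.004],[-0.002,-0.012,0.006],[-0.003,-0.016,0.009],[-0.004,-0.021,0.011]], gripper=[1,1,1,1,1])

```text
time_s: 8.72
tcp_pos: [484.3, -143.8, 187.3]
tcp_rot: [[0.986, -0.135, 0.101], [-0.168, -0.779, 0.603], [-0.003, -0.612, -0.791]]
wrist_force: [0.5, 0.8, -4.9]
gripper_width: 13.7
gripper_force: 30.0
```

apply_moves(turn=[[0.033,-0.005,0],[0.066,-0.011,0],[0.099,-0.016,0],[0.132,-0.022,0],[0.165,-0.028,0]], offset=[[-0.001,-0.004,0.002],[-0.002,-0.008,0.004],[-0.002,-0.012,0.006],[-0.003,-0.017,0.009],[-0.004,-0.022,0.011]], gripper=[1,1,1,1,1])

```text
time_s: 9.13
tcp_pos: [482.2, -155.3, 192.7]
tcp_rot: [[0.986, -0.121, 0.118], [-0.169, -0.693, 0.701], [-0.003, -0.711, -0.703]]
wrist_force: [-0.3, 0.3, -3.2]
gripper_width: 13.9
gripper_force: 30.0
```

apply_moves(turn=[[0.066,-0.011,0],[0.132,-0.022,0],[0.198,-0.033,0],[0.264,-0.044,0],[0.3,-0.05,0]], offset=[[-0.002,-0.01,0.003],[-0.003,-0.019,0.006],[-0.005,-0.028,0.008],[-0.006,-0.037,0.01],[-0.007,-0.043,0.011]], gripper=[1,1,1,1,1])

```text
time_s: 9.55
tcp_pos: [478.5, -177.6, 197.2]
tcp_rot: [[0.986, -0.091, 0.143], [-0.169, -0.506, 0.845], [-0.005, -0.857, -0.515]]
wrist_force: [0.3, 0.1, -3.0]
gripper_width: 14.1
gripper_force: 30.0
```

apply_moves(turn=[[0,0,0],[0,0,0],[0,0,0],[0,0,0],[0,0,0]], offset=[[0,0,0],[0,0,0],[0,0,0],[0,0,0],[0,0,0]], gripper=[1,1,1,1,1])

```text
time_s: 9.97
tcp_pos: [478.8, -176.0, 198.6]
tcp_rot: [[0.986, -0.09, 0.141], [-0.167, -0.51, 0.844], [-0.004, -0.855, -0.518]]
wrist_force: [0.3, -0.4, -3.1]
gripper_width: 13.9
gripper_force: 30.0
```

apply_moves(turn=[[0,0,0],[0,0,0],[0,0,0],[0,0,0],[0,0,0]], offset=[[0,0,0],[0,0,0],[0,0,0],[0,0,0],[0,0,0]], gripper=[1,1,1,1,1])

```text
time_s: 10.38
tcp_pos: [478.6, -176.3, 198.0]
tcp_rot: [[0.986, -0.091, 0.141], [-0.168, -0.509, 0.844], [-0.005, -0.856, -0.517]]
wrist_force: [0.4, -0.1, -3.2]
gripper_width: 14.1
gripper_force: 30.0
```

Run:
```python
from h import *
for n in("top","side"): cv2.imwrite(f"pics/{n}3.png",robot.read_camera(n)[:,:,::-1])
a=cv2.imread("pics/top3.png")[120:300,300:480];b=cv2.imread("pics/side3.png")[60:240,230:410]
cv2.imwrite("pics/c3.png",cv2.resize(np.hstack([a,b]),None,fx=2.2,fy=2.2,interpolation=cv2.INTER_CUBIC))
```

```text
(no output)
```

View pics/c3.png

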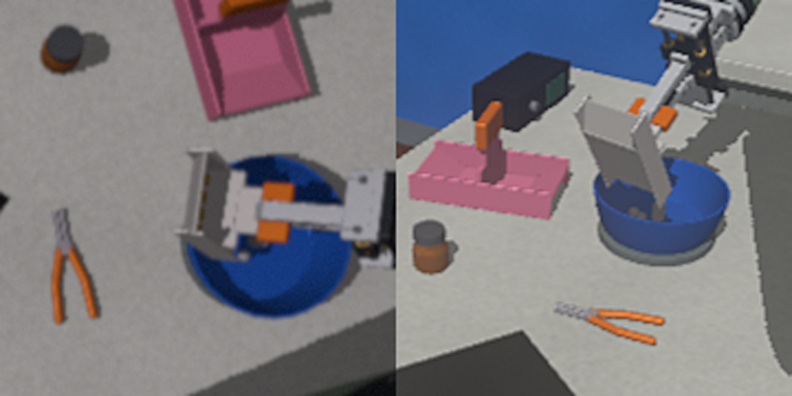

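At about 59° of tilt the wrist force has dropped by about 1 N. A ball shows in the bowl at left-crop (245,255), the brass lies against the divider, and nothing is outside the bowl. I'll level out and look into the bowl.

apply_moves(turn=[[-0.06,0.01,0],[-0.14,0.023,0],[-0.23,0.038,0],[-0.33,0.055,0],[-0.43,0.072,0]], offset=[[0.001,0.008,0],[0.003,0.018,-0.002],[0.005,0.029,-0.006],[0.007,0.041,-0.01],[0.009,0.054,-0.014]], gripper=[1,1,1,1,1])

```text
time_s: 10.9
tcp_pos: [483.0, -149.6, 190.9]
tcp_rot: [[0.985, -0.134, 0.105], [-0.17, -0.765, 0.621], [-0.004, -0.63, -0.776]]
wrist_force: [-0.8, 1.1, -3.7]
gripper_width: 14.2
gripper_force: 30.0
```

apply_moves(turn=[[-0.09,0.015,0],[-0.18,0.03,0],[-0.27,0.045,0],[-0.35,0.058,0],[-0.43,0.072,0]], offset=[[0.002,0.012,-0.004],[0.004,0.024,-0.008],[0.006,0.036,-0.012],[0.008,0.046,-0.016],[0.009,0.055,-0.02]], gripper=[1,1,1,1,1])

```text
time_s: 11.32
tcp_pos: [487.2, -120.9, 181.3]
tcp_rot: [[0.985, -0.161, 0.055], [-0.17, -0.929, 0.33], [-0.002, -0.334, -0.942]]
wrist_force: [-0.2, -0.2, -3.8]
gripper_width: 14.0
gripper_force: 30.0
```

apply_moves(turn=[[-0.1,0.016,0],[-0.2,0.032,0],[-0.29,0.047,0],[-0.37,0.06,0],[-0.43,0.071,0]], offset=[[0.002,0.01,0],[0.004,0.02,0],[0.006,0.03,0],[0.008,0.036,0],[0.009,0.04,0]], gripper=[1,1,1,1,1])

```text
time_s: 11.73
tcp_pos: [491.2, -99.8, 181.0]
tcp_rot: [[0.986, -0.169, -0.001], [-0.169, -0.986, 0.0], [-0.001, -0.0, -1.0]]
wrist_force: [-0.8, 0.1, -4.3]
gripper_width: 13.9
gripper_force: 30.0
```

apply_moves(turn=[[0,0,0.05],[0,0,0.12],[0,0,0.22],[0,0,0.34],[0,0,0.46]], offset=[[0,0.01,0],[0,0.025,0],[0,0.045,0],[0,0.07,0],[0,0.1,0]], gripper=[1,1,1,1,1])

```text
time_s: 12.15
tcp_pos: [490.8, -50.7, 180.4]
tcp_rot: [[0.981, 0.192, -0.002], [0.192, -0.981, 0.003], [-0.002, -0.003, -1.0]]
wrist_force: [0.2, 0.1, -3.4]
gripper_width: 13.6
gripper_force: 30.0
```

apply_moves(turn=[[0,0,0.12],[0,0,0.24],[0,0,0.36],[0,0,0.48],[0,0,0.6]], offset=[[0,0.03,0],[0,0.06,0],[0,0.09,0],[0,0.12,0],[0,0.15,0]], gripper=[1,1,1,1,1])

```text
time_s: 12.57
tcp_pos: [490.6, 24.7, 180.4]
tcp_rot: [[0.787, 0.617, -0.003], [0.617, -0.787, 0.003], [-0.0, -0.004, -1.0]]
wrist_force: [0.5, 0.3, -4.0]
gripper_width: 13.8
gripper_force: 30.0
```

Run:
```python
from h import *
for n in("top","side"): cv2.imwrite(f"pics/{n}4.png",robot.read_camera(n)[:,:,::-1])
a=cv2.imread("pics/top4.png")[180:280,370:470];b=cv2.imread("pics/side4.png")[100:200,270:400]
c=cv2.imread("pics/side4.png")[120:270,200:335]
f=lambda q:cv2.resize(q,(266,266),interpolation=cv2.INTER_CUBIC)
cv2.imwrite("pics/c4.png",np.hstack([f(a),f(b),f(c)]))
o=robot.get_obs();print(o['tcp_pos'],o['tcp_rot'],o['time_s'])
```

```text
[490.57103556  25.65507746 180.38727934] [[ 7.87570064e-01  6.16219098e-01 -2.72332962e-03]
 [ 6.16225105e-01 -7.87561520e-01  3.67046249e-03]
 [ 1.17019476e-04 -4.56893046e-03 -9.99989556e-01]] 12.6667
```

View pics/c4.png

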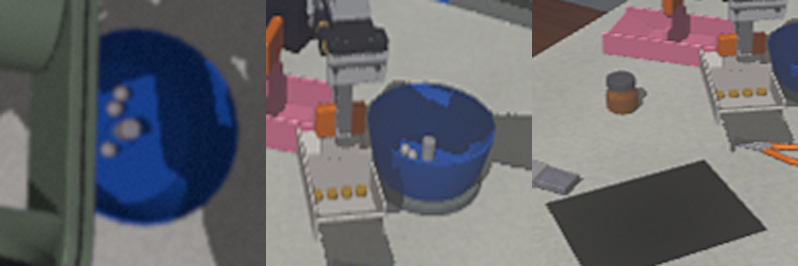

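apply_moves(turn=[[0,0,0.12],[0,0,0.24],[0,0,0.36],[0,0,0.48],[0,0,0.6]], offset=[[0.001,0.024,0],[0.003,0.046,0],[0.004,0.066,0],[0.006,0.086,0],[0.007,0.106,0]], gripper=[1,1,1,1,1])

```text
time_s: 13.08
tcp_pos: [494.7, 76.2, 180.5]
tcp_rot: [[0.423, 0.906, -0.002], [0.906, -0.423, 0.002], [0.0, -0.003, -1.0]]
wrist_force: [-0.1, 0.4, -2.4]
gripper_width: 13.9
gripper_force: 30.0
```

apply_moves(turn=[[0,0,0.12],[0,0,0.24],[0,0,0.36],[0,0,0.48],[0,0,0.6]], offset=[[0.001,0.02,0],[0.003,0.04,0],[0.004,0.06,0],[0.006,0.08,0],[0.007,0.1,0]], gripper=[1,1,1,1,1])

```text
time_s: 13.5
tcp_pos: [498.3, 126.1, 180.6]
tcp_rot: [[-0.035, 0.999, -0.003], [0.999, 0.035, 0.001], [0.001, -0.003, -1.0]]
wrist_force: [0.8, -0.4, -2.3]
gripper_width: 13.7
gripper_force: 30.0
```

apply_moves(turn=[[0,0,0.12],[0,0,0.24],[0,0,0.36],[0,0,0.48],[0,0,0.6]], offset=[[0.001,0.02,0],[0.003,0.04,0],[0.004,0.06,0],[0.006,0.08,0],[0.007,0.1,0]], gripper=[1,1,1,1,1])

```text
time_s: 13.92
tcp_pos: [501.9, 176.0, 180.5]
tcp_rot: [[-0.485, 0.875, -0.003], [0.875, 0.485, 0.001], [0.002, -0.002, -1.0]]
wrist_force: [0.4, -0.8, -3.9]
gripper_width: 14.0
gripper_force: 30.0
```

apply_moves(turn=[[0,0,0.12],[0,0,0.24],[0,0,0.36],[0,0,0.48],[0,0,0.57]], offset=[[0.001,0.02,0],[0.003,0.04,0],[0.005,0.06,0],[0.007,0.08,0],[0.008,0.092,0]], gripper=[1,1,1,1,1])

```text
time_s: 14.33
tcp_pos: [505.9, 222.4, 180.5]
tcp_rot: [[-0.816, 0.579, -0.003], [0.579, 0.816, 0.001], [0.003, -0.001, -1.0]]
wrist_force: [0.2, -0.5, -3.1]
gripper_width: 13.7
gripper_force: 30.0
```

Run:
```python
from h import *
for n in("top","side"): cv2.imwrite(f"pics/{n}5.png",robot.read_camera(n)[:,:,::-1])
a=cv2.imread("pics/top5.png")[180:280,370:470];b=cv2.imread("pics/side5.png")[100:200,270:400]
c=cv2.imread("pics/side5.png")[120:270,200:335]
f=lambda q:cv2.resize(q,(266,266),interpolation=cv2.INTER_CUBIC)
cv2.imwrite("pics/c5.png",np.hstack([f(a),f(b),f(c)]))
o=robot.get_obs();print(o['tcp_pos'],o['tcp_rot'],o['time_s'])
```

```text
[505.98974616 222.31793914 180.49998456] [[-8.13740256e-01  5.81221809e-01 -2.82933541e-03]
 [ 5.81222486e-01  8.13744422e-01  6.61198170e-04]
 [ 2.68665871e-03 -1.10642979e-03 -9.99995779e-01]] 14.4333
```

View pics/c5.png

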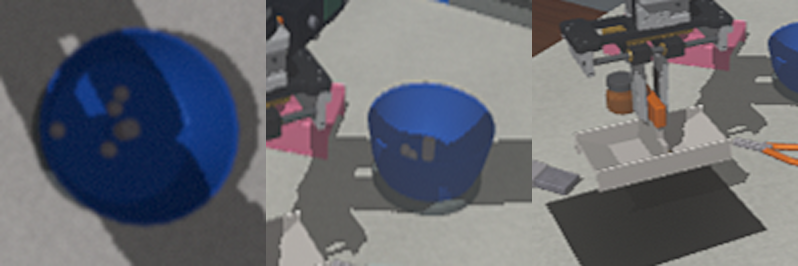

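All four balls are in the bowl, at left-crop (121,93), (113,107), (108,150) and (57,130), and the stud is at (127,129). The ball bay is empty and the mat lies below the tray. I'll lower it.

apply_moves(turn=[[0,0,0],[0,0,0],[0,0,0],[0,0,0],[0,0,0]], offset=[[0,0,-0.02],[0,0,-0.05],[0,0,-0.085],[0,0,-0.12],[0,0,-0.15]], gripper=[1,1,1,1,1])

```text
time_s: 14.85
tcp_pos: [505.5, 220.9, 103.9]
tcp_rot: [[-0.812, 0.583, -0.003], [0.583, 0.812, -0.0], [0.002, -0.002, -1.0]]
wrist_force: [-0.1, -0.0, -3.7]
gripper_width: 13.8
gripper_force: 30.0
```

apply_moves(turn=[[0,0,0],[0,0,0],[0,0,0],[0,0,0],[0,0,0]], offset=[[0,0,-0.025],[0,0,-0.045],[0,0,-0.06],[0,0,-0.066],[0,0,-0.068]], gripper=[1,1,1,1,1])

```text
time_s: 15.27
tcp_pos: [506.4, 221.9, 71.4]
tcp_rot: [[-0.814, 0.581, -0.001], [0.581, 0.814, 0.0], [0.001, -0.001, -1.0]]
wrist_force: [-0.4, 0.0, -3.3]
gripper_width: 13.7
gripper_force: 30.0
```

apply_moves(turn=[[0,0,0],[0,0,0],[0,0,0]], offset=[[0,0,0],[0,0,0],[0,0,0]], gripper=[1,1,1])

```text
time_s: 15.52
tcp_pos: [507.4, 222.4, 72.9]
tcp_rot: [[-0.815, 0.58, 0.001], [0.58, 0.815, 0.001], [-0.001, 0.001, -1.0]]
wrist_force: [0.4, -0.2, -4.2]
gripper_width: 13.8
gripper_force: 30.0
```

apply_moves(turn=[[0,0,0],[0,0,0],[0,0,0],[0,0,0]], offset=[[0,0,-0.003],[0,0,-0.006],[0,0,-0.006],[0,0,-0.006]], gripper=[1,1,1,1])

```text
time_s: 15.85
tcp_pos: [506.4, 222.1, 68.9]
tcp_rot: [[-0.815, 0.58, -0.001], [0.58, 0.815, 0.0], [0.001, -0.0, -1.0]]
wrist_force: [-0.0, 0.6, -3.7]
gripper_width: 14.3
gripper_force: 30.0
```

apply_moves(turn=[[0,0,0],[0,0,0],[0,0,0],[0,0,0]], offset=[[0,0,-0.002],[0,0,-0.002],[0,0,-0.002],[0,0,-0.002]], gripper=[1,1,1,1])

```text
time_s: 16.18
tcp_pos: [506.7, 222.2, 68.0]
tcp_rot: [[-0.815, 0.58, -0.0], [0.58, 0.815, 0.0], [0.001, 0.0, -1.0]]
wrist_force: [0.9, 0.5, -3.0]
gripper_width: 13.9
gripper_force: 30.0
```

apply_moves(turn=[[0,0,0],[0,0,0],[0,0,0],[0,0,0]], offset=[[0,0,-0.001],[0,0,-0.002],[0,0,-0.002],[0,0,-0.002]], gripper=[1,1,1,1])

```text
time_s: 16.52
tcp_pos: [506.7, 222.2, 68.0]
tcp_rot: [[-0.815, 0.58, -0.0], [0.58, 0.815, 0.0], [0.001, 0.0, -1.0]]
wrist_force: [-3.6, -0.8, 6.4]
gripper_width: 13.8
gripper_force: 30.0
```

apply_moves(turn=[[0,0,0],[0,0,0],[0,0,0],[0,0,0],[0,0,0]], offset=[[0,0,0],[0,0,0],[0,0,0],[0,0,0],[0,0,0]], gripper=[0.7,0.6,0.5,0.4,0.4])

```text
time_s: 16.93
tcp_pos: [506.7, 222.1, 66.8]
tcp_rot: [[-0.815, 0.58, -0.001], [0.58, 0.815, 0.0], [0.001, -0.0, -1.0]]
wrist_force: [-0.4, -0.5, -0.6]
gripper_width: 43.7
gripper_force: 0.0
```

apply_moves(turn=[[0,0,0],[0,0,0],[0,0,0],[0,0,0],[0,0,0]], offset=[[0,0,0],[0,0,0],[0,0,0],[0,0,0],[0,0,0]], gripper=[0.4,0.4,0.4,0.4,0.4])

```text
time_s: 17.35
tcp_pos: [506.6, 222.1, 66.9]
tcp_rot: [[-0.815, 0.58, -0.001], [0.58, 0.815, 0.0], [0.001, -0.0, -1.0]]
wrist_force: [-0.1, -0.6, -0.5]
gripper_width: 56.3
gripper_force: 0.0
```

apply_moves(turn=[[0,0,0],[0,0,0],[0,0,0],[0,0,0],[0,0,0]], offset=[[0,0,0.02],[0,0,0.06],[0,0,0.12],[0,0,0.19],[0,0,0.26]], gripper=[0.4,0.4,0.4,0.4,0.4])

```text
time_s: 17.77
tcp_pos: [505.9, 221.9, 198.5]
tcp_rot: [[-0.815, 0.58, -0.002], [0.58, 0.815, 0.0], [0.001, -0.001, -1.0]]
wrist_force: [1.2, 0.3, -0.8]
gripper_width: 56.5
gripper_force: 0.0
```

apply_moves(turn=[[0,0,0],[0,0,0],[0,0,0],[0,0,0],[0,0,0]], offset=[[-0.01,-0.05,0.04],[-0.02,-0.12,0.06],[-0.03,-0.19,0.06],[-0.04,-0.25,0.06],[-0.05,-0.3,0.06]], gripper=[0.4,0.4,0.4,0.4,0.4])

```text
time_s: 18.18
tcp_pos: [481.5, 70.3, 228.4]
tcp_rot: [[-0.814, 0.58, 0.002], [0.58, 0.814, -0.0], [-0.001, 0.001, -1.0]]
wrist_force: [0.4, -0.3, -0.1]
gripper_width: 56.3
gripper_force: 0.0
```

apply_moves(turn=[[0,0,0],[0,0,0],[0,0,0],[0,0,0],[0,0,0]], offset=[[0,-0.04,0],[0,-0.06,0],[0,-0.06,0],[0,-0.06,0],[0,-0.06,0]], gripper=[0.4,0.4,0.4,0.4,0.4])

```text
time_s: 18.6
tcp_pos: [481.7, 43.0, 227.1]
tcp_rot: [[-0.815, 0.579, -0.0], [0.579, 0.815, 0.001], [0.001, 0.001, -1.0]]
wrist_force: [-0.1, 0.1, 0.5]
gripper_width: 56.4
gripper_force: 0.0
```

Run:
```python
from h import *
for n in("top","side"): cv2.imwrite(f"pics/{n}6.png",robot.read_camera(n)[:,:,::-1])
a=cv2.imread("pics/top6.png")[60:300,180:480];b=cv2.imread("pics/side6.png")[100:340,150:400]
f=lambda q:cv2.resize(q,(400,400*q.shape[0]//q.shape[1]),interpolation=cv2.INTER_CUBIC)[:320]
cv2.imwrite("pics/c6.png",np.hstack([f(a),f(b)]))
```

```text
(no output)
```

View pics/c6.png

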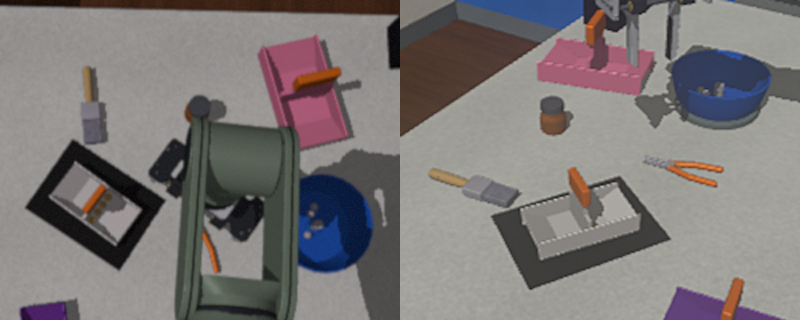

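The tray sits upright near the middle of the mat, about (95,205) in the left crop. Its ball bay is empty and the brass is in its own bay. The balls are in the bowl at (315,220), the jar, pliers and brush haven't moved, and the gripper is clear.

```bash
python3 -c "
from plant import robot
print(robot.sign_off())"
```

```text
the job is handed in; nothing more can be done
None
```

All four steel balls are in the blue bowl, the four brass pieces stayed in their bay, and the tray is upright near the middle of the mat and released; the jar, pliers and brush were not touched, and I handed the job in at about 19 s.

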